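# Put the clay roller away in its V-rest

### The arm

A 6-joint arm with a two-finger parallel gripper is mounted at the origin on the work surface. World frame = base frame: x ahead of the robot, y to its left, z up, the work surface at z = 0. Lengths are in m, angles in rad, forces in N, time in s.
With the tool pointing down it reaches from about 0.275 to 0.725 m from the base axis. Payload 5.6 kg.
Tool frame: the origin (TCP) lies at the very end of the fingers, on their centre line; the grasp point (between the pads) lies 19 mm behind it; x points along the fingers, y is the direction in which the jaws open and shut, and the axes are right-handed (so a half turn about x gives the same grasp; the last joint's range is limited). The gripper opens to 85 mm and grips with 20 to 120 N. Pads are 22 mm wide; open, the fingers measure 114 mm over their backs; the gripper's body (76 mm by 85 mm) begins 54 mm behind the grasp point. The pads swing forward as they close: fully open they stand 13 mm farther back than shut.
Start: joints at [-1.048, 0.255, 0.108, 0, -1.424, -0.285], TCP at [0.13, -0.535, 0.231] pointing down, gripper open.
Joint ranges: [-2.95, 2.95], [-1.21, 1.97], [-1.09, 1.5], [-2.87, 1.71], [-2.94, -0.07], [-3.05, 3.05]. Speed limits (rad/s): [2.57, 2.57, 3.14, 3.14, 3.14, 3.14].

### API

Orientations are given as a rotation vector (axis times angle).
In Python, from rig import * gives the robot as it stands. The module is installed in compiled form; this text tells all that it offers.
- The arm moves only by the tool apply_moves, never from a script. Its argument "rows" is a list of rows, each a list of 3 entries, a list of its own where there are three numbers: the opening, from -1 (shut) to 1 (fully open), then the shift along the tool's x, y, z in mm, then the turn about the tool's x in rad. A call has 1 to 10 rows; each row is the pose to reach, as a shift and turn from the pose measured when the call began, along the tool's axes at that moment; what a row does not reach only later rows make up. A row lasts 1/12 s, in which the tool goes at most 41.7 mm and 7.16 degrees, less where a joint would pass 70% of its speed; a pose out of reach is approached as far as the arm can. A call with a gripper value outside its range is refused whole. The fingers move at their own pace and stop on an object; "squeeze" is the grip in N (left out, the last holds). Time passes only in rows, so rows that repeat a pose let the fingers close. It gives the time, the measured TCP pose, the force and the opening at its end, in the units of the state.
- state(): the state, without advancing time (a new reading comes with each control period).
- camera(name): name is "scene" or "top" or "wrist"; returns (picture, depth): 420x560x3 uint8, blue, green, red; 420x560 float32, m along the optical axis (not along the pixel's ray), 0 where there is no reading.
- calibration(name): a dict with "K" (3x3 intrinsics, pixels), "origin" and "rotation" of the camera in the world. Camera axes: x right, y down, z forward; pixel columns grow to the right and rows downward; lengths in m; the calibration is good to about 2 mm. A picture is of the moment at which its call begins: read the wrist's pose just before it. calibration takes no time and is no camera call; for the wrist camera it gives the pose at the moment of the call.
- job_done(): hands the job in, once; it reports no verdict.
The state is a dict: "t": time; "joint_pos": joint angles; "qd": joint speeds; "joint_efforts": joint torques, N m; "ee_pos": TCP position; "tcp_rot": TCP orientation; "wrist_force": force on the tool from outside, world axes, zero at the start; "ft_torque": the same for the moment, N m; "width": finger opening in m.
Only numpy, scipy, OpenCV 4.12 (cv2) and the standard library are available. Lean on these libraries where they do the work, as an engineer would, in place of code of your own. Each camera call takes 0.05 s, during which the arm holds its last target.

### The job

Put the wooden roller away without gripping or lifting it: push it by its side with the fingers so that it rolls along the bench, up the ramp and into the groove of the V-rest. Then push it endways along the groove until its end touches the upright end stop. Leave the mug, the tumbler and the jar where they are.

Things in the scene. Friction and masses are not known exactly. Their poses are not given: they have to be found in the camera images.
- pin: The roller: a plain light-wood cylinder, 50 mm in diameter and 180 mm long, about 0.2 to 0.4 kg, lying loose on the bench, smooth (friction about 0.35 on anything). Origin at its centre; its y axis runs along its length. It rolls freely. Lying on the bench its centre is 25 mm up.
- rest: Plywood V-rest fixed to the bench, 300 mm long. Origin at bench level under the bottom line of the V (3 mm up), mid-length; y runs along the groove, x across it, away from the ramp, z up. Beyond the V bottom a cheek rises at 40 degrees to 48 mm at x = 54 mm, then is flat to x = 79 mm. A seated roller's centre is over x = 0, 36 mm above the bench.
- rest_crest (a point): Crest of the V-rest's ramp, mid-length, 20 mm high, at x = -20 mm of the V-rest. The ramp starts at bench level at x = -95 mm and rises at 15 degrees to here; beyond, a 40 degree cheek falls into the V. The roller starts on the bench on the ramp's side, roughly parallel to the groove and opposite its middle part.
- stop: End stop: an upright plywood plate 100 x 20 x 58 mm (its x, y, z, parallel to the V-rest's), fixed across one end of the V-rest; which end varies. Origin at the centre of its underside, 160 mm along the groove from the V-rest's middle; its inner face is 150 mm from the middle. A roller touching it has its centre 100 mm from this origin along the groove.
- foot: A low fixed plywood foot, 100 x 20 mm and only 8 mm high, across the other end of the V-rest; the groove is open above it. Origin at the centre of its underside.
- mug: Bystander: fired-clay mug with handle, standing, 80 mm wide, 85 mm high. Origin at the centre of its underside.
- tumbler: Bystander: fired-clay tumbler without handle, standing, 72 mm wide, 100 mm high. Origin at the centre of its underside.
- glaze: Bystander: white plastic jar with black cap, standing, 64 mm wide, 85 mm high. Origin at the centre of its underside.
Not all that is in view belongs to the job. There is more than one size of the stop; the one meant has the size given above.

How it is judged:
By the outcome, as a careful person would: the job done as asked, in the order asked, and still so for the second after the job is handed in, with the robot touching nothing.
It also fails if it takes over 51 s, if anything falls off the work surface, if the arm or the gripper's body presses on something with over 40 N, if the wrist force passes 120 N, or if a joint passes its speed limit or range.

## Working session

There is one attempt and no reset: what is moved stays moved. The work goes in short steps, Python scripts to look and compute and a tool call to move; the robot and the scene stay as the last step left them, time stands still between calls to the robot, and variables do not carry over. Pictures are saved under pics/ and viewed, and the job is handed in when it is done.

Besides the shell and the picture viewer there is one more tool, called after ">>>" by a JSON object that holds its "fn" and its "kwargs". apply_moves: Moves the arm, as the interface text tells. Its arguments: {"type":"object","properties":{"rows":{"type":"array"},"squeeze":{"type":"number"}},"required":["rows"]}

```bash
mkdir -p pics; cat > h.py <<'E'
from rig import *
import numpy as np, cv2
from scipy.spatial.transform import Rotation as R
def pts(depth,c):
    K=np.array(c["K"]);v,u=np.mgrid[0:depth.shape[0],0:depth.shape[1]]
    p=np.stack([(u-K[0,2])/K[0,0]*depth,(v-K[1,2])/K[1,1]*depth,depth],-1)
    return p@np.array(c["rotation"]).T+np.array(c["origin"])
def shot(n,tag):
    c=calibration(n);im,d=camera(n);cv2.imwrite(f"pics/{tag}.png",im);np.savez(f"{tag}.npz",im=im,d=d,P=pts(d,c));return im,d,pts(d,c),c
E
python3 - <<'E'
from h import *
for n in ("top","scene"):
    im,d,P,c=shot(n,n+"0");print(n,c)
print(state())
E
```

```text
Traceback (most recent call last):
  File "h.py", line 9, in shot
    c=calibration(n);im,d=camera(n);cv2.imwrite(f"pics/{tag}.png",im);np.savez(f"{tag}.npz",im=im,d=d,P=pts(d,c));return im,d,pts(d,c),c
                                                                                                        ~~~^^^^^
  File "h.py", line 7, in pts
    return p@np.array(c["rotation"]).T+np.array(c["origin"])
           ~~~~~~~~~~~~~~~~~~~~~~~~~~~^~~~~~~~~~~~~~~~~~~~~~
ValueError: operands could not be broadcast together with shapes (420,560) (3,)
```

```bash
sed -i 's/np.array(c\["rotation"\]).T/rm(c["rotation"]).T/' h.py; cat >> h.py <<'E'
def rm(r):
    r=np.array(r);return r if r.shape==(3,3) else R.from_rotvec(r).as_matrix()
E
python3 - <<'E'
from h import *
for n in ("top","scene"):
    im,d,P,c=shot(n,n+"0");print(n,c)
print(state())
E
```

```text
top {'K': array([[468.4813881 ,   0.        , 276.35321422],
       [  0.        , 468.4813881 , 210.80233703],
       [  0.        ,   0.        ,   1.        ]]), 'origin': array([0.44059217, 0.01251409, 1.11245831]), 'rotation': array([-2.18170285,  2.15522811, -0.09198183])}
scene {'K': array([[508.32617275,   0.        , 282.44370827],
       [  0.        , 508.32617275, 206.97787876],
       [  0.        ,   0.        ,   1.        ]]), 'origin': array([0.95722201, 0.65849051, 0.80108894]), 'rotation': array([-0.73502806, -2.6228396 ,  1.07964902])}
{'t': 0.15, 'joint_pos': array([-1.04837704e+00,  2.55597913e-01,  1.07254614e-01, -3.39070625e-04,
       -1.42391125e+00, -2.84579877e-01]), 'qd': array([ 0.00160647, -0.00111092,  0.00304897,  0.00129719,  0.00124291,
        0.00010393]), 'joint_efforts': array([-1.33472247e-03, -3.86943769e+01,  2.38080078e+01,  5.36662504e+00,
       -4.55512389e-03, -3.82101220e-06]), 'ee_pos': array([ 0.12951487, -0.53412756,  0.23059411]), 'tcp_rot': array([-0.18552773,  1.56298676,  0.18784575]), 'wrist_force': array([-0.02215467,  0.37271242,  0.37512254]), 'ft_torque': array([ 0.03191952, -0.02138074,  0.03452752]), 'width': 0.08515736776463907}
```

View pics/top0.png

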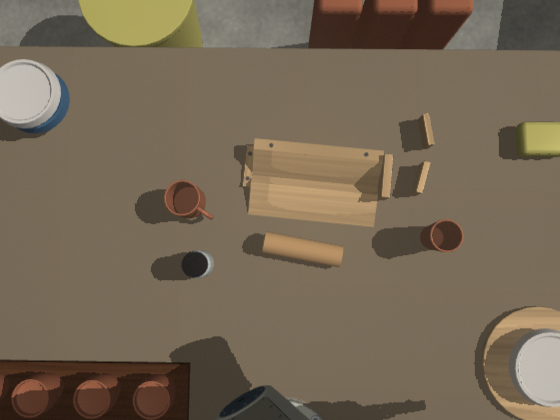

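View pics/scene0.png

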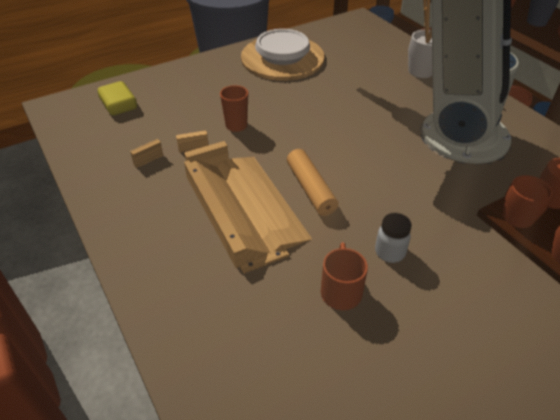

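The top view shows the roller at (303,250), V-rest at (315,182) with its ramp facing the robot. There are three upright plates: (387,175), (428,130) and (423,178). The one at (387,175) sits across the rest's end, and the other two stand apart and look smaller. I'll measure them and check with a crop.

```bash
python3 - <<'E'
from h import *
D=np.load("top0.npz");im=D["im"];P=D["P"]
cv2.imwrite("pics/crop0.png",cv2.resize(im[110:280,160:480],(800,425),interpolation=cv2.INTER_CUBIC))
x,y,z=P[...,0],P[...,1],P[...,2]
print("bench z",np.median(z[290:340,230:400]))
# height map
hm=np.clip(z*255/0.11,0,255).astype(np.uint8)
cv2.imwrite("pics/hm0.png",cv2.resize(cv2.applyColorMap(hm,cv2.COLORMAP_JET)[110:280,160:480],(800,425),interpolation=cv2.INTER_NEAREST))
def comp(m,name):
    m=m.astype(np.uint8)
    r=cv2.minAreaRect(np.stack([x[m>0],y[m>0]],-1).astype(np.float32)*1000);print(name,m.sum(),"c",np.round(r[0],1),"size",np.round(r[1],1),"ang",round(r[2],2),"z",np.round(np.percentile(z[m>0],[50,98]),4))
def box(u0,u1,v0,v1,lo,hi=1):
    m=np.zeros(z.shape,bool);m[v0:v1,u0:u1]=True;return m&(z>lo)&(z<hi)
comp(box(255,350,228,272,.012),"pin");comp(box(255,350,228,272,.04),"pintop")
comp(box(378,400,145,205,.05),"stop")
comp(box(415,440,105,150,.03),"d1");comp(box(410,435,155,198,.03),"d2")
comp(box(240,388,130,230,.044,.052),"flat top")
comp(box(160,215,175,225,.07),"mug");comp(box(175,217,248,282,.07),"jar");comp(box(420,470,215,255,.085),"tumbler")
E
```

```text
bench z -0.00016238930942302776
pin 1712 c [456.2 -37.6] size [180.   49.8] ang 79.89 z [0.0463 0.0526]
pintop 1360 c [456.2 -37.2] size [179.7  42.3] ang 80.64 z [0.0473 0.0528]
stop 411 c [ 627.2 -224. ] size [104.3  31.1] ang 0.01 z [0.0579 0.0617]
d1 263 c [ 738.  -326.6] size [75.3 17.2] ang 7.83 z [0.0432 0.0477]
d2 260 c [ 625.5 -312.8] size [16.4 75.6] ang 73.89 z [0.0429 0.0471]
flat top 1658 c [676.5 -88.3] size [330.9 103.8] ang 70.59 z [0.0479 0.0516]
mug 331 c [561.  231.1] size [88.8 79.3] ang 16.89 z [0.0831 0.0877]
jar 538 c [420.1 201. ] size [54.3 54.9] ang 0.83 z [0.0848 0.0886]
tumbler 320 c [ 488.5 -343.9] size [69.1 71. ] ang 0.65 z [0.0981 0.1031]
```

View pics/crop0.png

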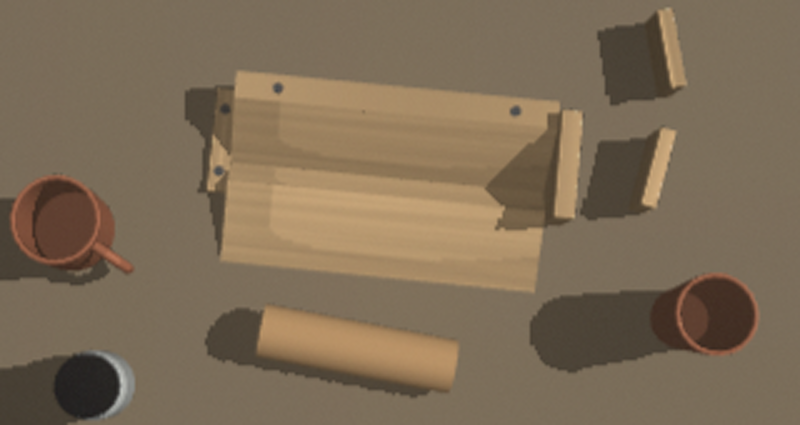

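View pics/hm0.png

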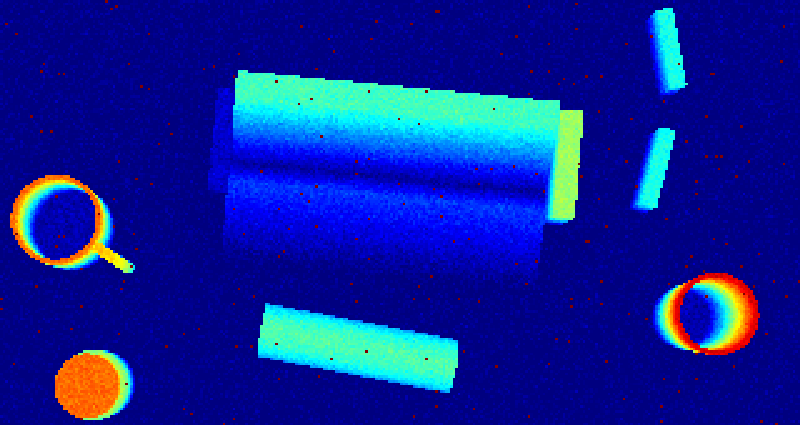

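The crop confirms it. The plate at (387,175) is about 100 mm long and 58 mm high, and is attached to the rest. The two loose ones measure 75 x 16 x 44 mm, so they're decoys. Next I'll fit the rest and roller frames.

```bash
cat > rest.py <<'E'
from h import *
from scipy.optimize import least_squares
D=np.load("top0.npz");P=D["P"]
def prof(x):
    return np.interp(x,[-95,-20,0.0,54,79],[0,20,3,48,48])
m=np.zeros(P.shape[:2],bool);m[140:225,252:376]=True
Q=P[m]*1000;Q=Q[(Q[:,2]<55)]
def res(p):
    a,x0,dz=p;xr=(Q[:,0]-x0)*np.cos(a)+(Q[:,1]+90)*np.sin(a)
    ok=(xr>-100)&(xr<74);return np.where(ok,Q[:,2]-prof(xr)-dz,0)
best=min((least_squares(res,[a0,620,0],loss="soft_l1",x_scale=[.01,1,1],diff_step=1e-4) for a0 in (-.1,-.05,0.05,0.1,.15)),key=lambda s:s.cost)
print(best.x,best.cost,np.median(abs(best.fun)))
E
python3 - <<'E'
exec(open('rest.py').read())
a,x0,dz=best.x
ex=np.array([np.cos(a),np.sin(a)]);ey=np.array([-np.sin(a),np.cos(a)])
A=P.reshape(-1,3)*1000
xr=(A[:,:2]-[x0,-90])@ex;yr=(A[:,:2]-[x0,-90])@ey
s=(xr>60)&(xr<75)&(A[:,2]>44)&(abs(yr)<250)&(A[:,2]<52);print("flat y range",np.percentile(yr[s],[0,.5,99.5,100]))
s=(abs(xr)<45)&(A[:,2]>54)&(A[:,2]<64)&(abs(yr)<250)&(yr<-100);print("stop y",np.percentile(yr[s],[1,5,50,95,99]),"x",np.median(xr[s]))
s=(abs(xr)<45)&(A[:,2]>5)&(A[:,2]<11)&(abs(yr)<200)&(yr>100);print("foot y",np.percentile(yr[s],[1,50,99]))
print("rest x of flat far edge",)
s=(A[:,2]>44)&(A[:,2]<52)&(abs(yr)<100)&(abs(xr)<110);print(np.percentile(xr[s],[1,99]))
pc=np.array([456.2,-37.4]);print("pin in rest frame",(pc-[x0,-90])@ex,(pc-[x0,-90])@ey)
import math
# pin axis fit
B=A[(A[:,2]>.02*1000)&(A[:,2]<60)];
b=B[(abs((B[:,:2]-pc)@ex)<60)&(abs((B[:,:2]-pc)@ey)<120)]
c=b[:,:2].mean(0);w,v=np.linalg.eigh(np.cov((b[:,:2]-c).T));d=v[:,1];print("pin c",c,"axis deg",math.degrees(math.atan2(d[1],d[0])),"ey deg",math.degrees(math.atan2(ey[1],ey[0])),len(b))
E
```

```text
[-8.75092382e-02  6.17494222e+02  1.09177747e-01] 11555.450757383349 1.280815273535921
flat y range [-126.01961051 -125.33783261  172.10250794  173.8031039 ]
stop y [-145.1554915  -143.90536295 -134.88061856 -126.31562563 -125.57760386] x 6.5075664270530575
foot y [101.30673665 175.65727249 193.18655909]
rest x of flat far edge
[46.06661297 78.58774146]
pin in rest frame -165.2741441044898 38.30200003267988
pin c [455.74396778 -37.45657249] axis deg 79.78901938212994 ey deg 84.9860899814847 1712
```

```bash
cat >> h.py <<'E'
A=-0.0875
EX=np.array([np.cos(A),np.sin(A)]);EY=np.array([-np.sin(A),np.cos(A)]);O=np.array([617.5,-90])+24.0*EY
def r2w(x,y,z): return np.r_[O+x*EX+y*EY,z]
def w2r(p): p=np.array(p);return np.array([(p[:2]-O)@EX,(p[:2]-O)@EY,p[2]])
def to(p_mm,yaw_deg=None):
    "shift in tool axes (mm) and turn about tool x so that tool y is along yaw_deg (mod 180)"
    s=state();M=rm(s["tcp_rot"]);sh=M.T@(np.array(p_mm)-s["ee_pos"]*1000)
    ty=np.degrees(np.arctan2(M[1,1],M[0,1]));t=0
    if yaw_deg is not None:
        t=-((yaw_deg-ty+90)%180-90)  # tool x is down: + turn = - yaw
    print("t",round(s["t"],2),"tcp",np.round(s["ee_pos"]*1000,1),"rest",np.round(w2r(s["ee_pos"]*1000),1),"tooly yaw",round(ty,1),"down",np.round(M[:,0],3),"q6",round(s["joint_pos"][5],2),"| shift",np.round(sh,1),"turn rad",round(np.radians(t),3))
E
python3 - <<'E'
from h import *
print("O",O,"pin",w2r([456,-37.4,25]))
yaw=79.8;n=np.array([np.sin(np.radians(yaw)),-np.cos(np.radians(yaw))])
p=np.array([456,-37.4])-70*n
to([*p,231],yaw);to([*p,100],yaw)
print(rm(state()["tcp_rot"]).round(3))
E
```

```text
O [619.59732134 -66.0918164 ] pin [-165.47878143   14.28554423   25.        ]
t 0.15 tcp [ 129.5 -534.1  230.6] rest [-447.3 -509.1  230.6] tooly yaw 103.6 down [-0.     0.001 -1.   ] q6 -0.28 | shift [2.000e-01 4.341e+02 3.703e+02] turn rad 0.416
t 0.15 tcp [ 129.5 -534.1  230.6] rest [-447.3 -509.1  230.6] tooly yaw 103.6 down [-0.     0.001 -1.   ] q6 -0.28 | shift [131.2 433.9 370.3] turn rad 0.416
[[-0.    -0.236  0.972]
 [ 0.001  0.972  0.236]
 [-1.     0.001 -0.   ]]
```

>>> {"fn": "apply_moves", "kwargs": {"rows": [[0.4, [0, 28, 24], 0.042], [0.4, [0, 56, 48], 0.084], [0.4, [0, 85, 72], 0.126], [0.4, [0, 114, 97], 0.168], [0.4, [0, 143, 122], 0.21], [0.4, [0, 172, 147], 0.252], [0.4, [0, 201, 172], 0.294], [0.4, [0, 230, 197], 0.336], [0.4, [0, 259, 221], 0.378], [0.4, [0, 288, 246], 0.416]]}}

```text
t: 0.98
ee_pos: [0.3008, -0.1946, 0.231]
tcp_rot: [0.143, 1.566, -0.141]
wrist_force: [2.2, -0.4, 0.1]
width: 0.0599
```

```bash
python3 - <<'E'
from h import *
yaw=79.8;n=np.array([np.sin(np.radians(yaw)),-np.cos(np.radians(yaw))])
p=np.array([456,-37.4])-70*n
to([*p,80],yaw);print(state()["width"])
E
```

```text
t 0.98 tcp [ 300.8 -194.6  231. ] rest [-306.4 -155.8  231. ] tooly yaw 79.7 down [ 0.     0.001 -1.   ] q6 -1.62 | shift [151.3 182.1  54.5] turn rad -0.003
0.05988287378191773
```

>>> {"fn": "apply_moves", "kwargs": {"rows": [[0.4, [0, 30, 9], 0], [0.4, [0, 60, 18], 0], [0.4, [15, 92, 27], 0], [0.4, [40, 124, 37], 0], [0.4, [65, 150, 45], 0], [0.4, [95, 170, 52], 0], [0.4, [125, 182, 54], 0], [0.4, [151, 182, 54], 0], [0.4, [151, 182, 54], 0], [0.4, [151, 182, 54], 0]]}}

```text
t: 1.82
ee_pos: [0.3857, -0.0254, 0.0799]
tcp_rot: [0.141, 1.569, -0.142]
wrist_force: [-0.3, 0.3, 1.9]
width: 0.0597
```

```bash
python3 - <<'E'
from h import *
yaw=79.8;n=np.array([np.sin(np.radians(yaw)),-np.cos(np.radians(yaw))])
p=np.array([456,-37.4])-70*n
im,d,P,c=shot("scene","scene1")
cv2.imwrite("pics/s1.png",cv2.resize(im[80:300,150:450],(800,586)))
to([*p,8],yaw);print(state()["width"],state()["wrist_force"])
E
```

```text
t 1.87 tcp [387.  -25.3  81.3] rest [-235.2   20.4   81.3] tooly yaw 79.7 down [ 0.001  0.001 -1.   ] q6 -2.09 | shift [73.3  0.2 -0. ] turn rad -0.002
0.059876076340125296 [0.47710719 0.1549786  1.17889   ]
```

View pics/s1.png

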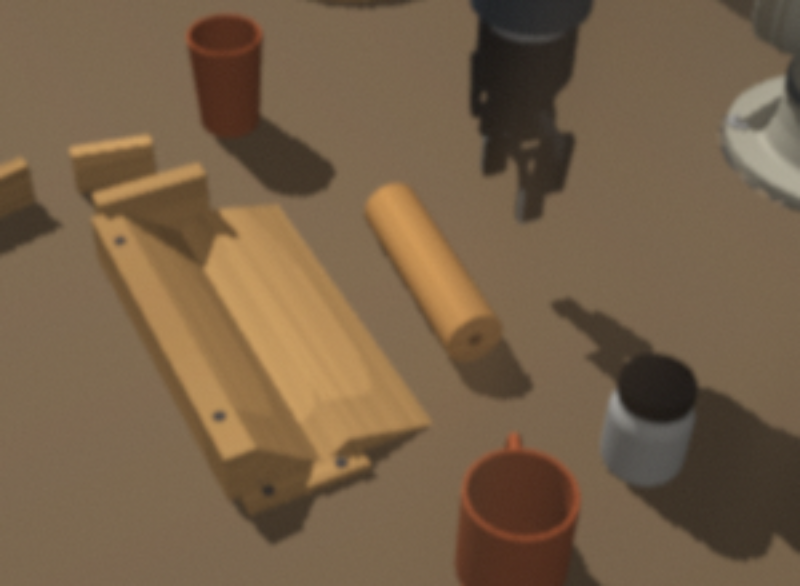

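The fingers (530,180 in the crop) hang clear behind the roller, whose centre is at (430,270). I'll lower them and close the gap.

>>> {"fn": "apply_moves", "kwargs": {"rows": [[0.4, [20, 0, 0], 0], [0.4, [42, 0, 0], 0], [0.4, [62, 0, 0], 0], [0.4, [72, 0, 0], 0], [0.4, [73, 0, 4], 0], [0.4, [73, 0, 10], 0], [0.4, [73, 0, 16], 0], [0.4, [73, 0, 22], 0], [0.4, [73, 0, 26], 0], [0.4, [73, 0, 28], 0]]}}

```text
t: 2.7
ee_pos: [0.4161, -0.0302, 0.009]
tcp_rot: [0.143, 1.564, -0.141]
wrist_force: [0.3, -0.6, -1.0]
width: 0.0595
```

```bash
python3 - <<'E'
from h import *
im,d,P,c=shot("wrist","wrist1")
im,d,P,c=shot("top","top1")
cv2.imwrite("pics/t1.png",cv2.resize(im[110:350,200:440],(600,600)))
m=np.zeros(d.shape,bool);m[225:275,255:350]=1
m&=(P[...,2]>.02)&(P[...,2]<.06)
b=P[m]*1000
to([400,-30,8],79.8);print(state()["wrist_force"])
E
```

```text
t 2.8 tcp [415.2 -30.3   8.5] rest [-206.7   17.8    8.5] tooly yaw 79.7 down [ 0.001  0.001 -1.   ] q6 -2.06 | shift [  0.5  -2.5 -15. ] turn rad -0.003
[-1.09062566 -0.02239023 -0.19231285]
```

View pics/wrist1.png

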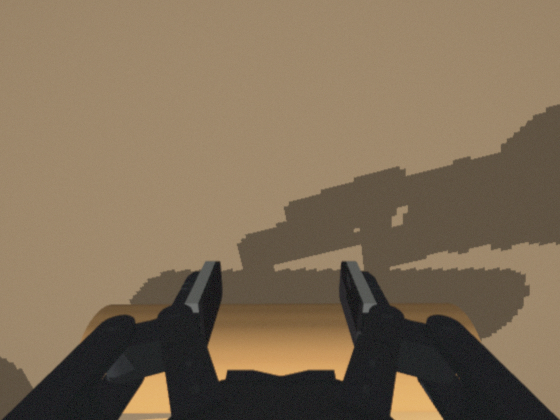

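View pics/t1.png

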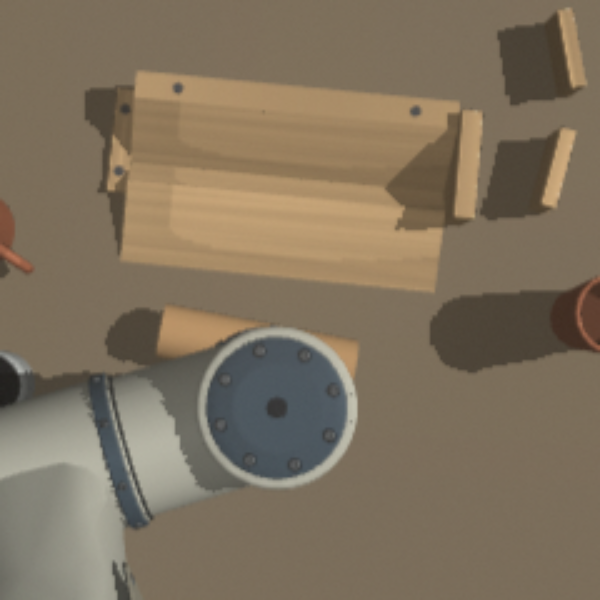

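>>> {"fn": "apply_moves", "kwargs": {"rows": [[0.4, [0, 0, 5], -0.01], [0.4, [0, 1, 11], -0.02], [0.4, [0, 1, 17], -0.03], [0.4, [0, 2, 23], -0.04], [0.4, [0, 2, 29], -0.05], [0.4, [0, 3, 35], -0.06], [0.4, [0, 3, 41], -0.07], [0.4, [0, 4, 47], -0.08], [0.4, [0, 4, 53], -0.09], [0.4, [0, 5, 59], -0.093]]}}

```text
t: 3.63
ee_pos: [0.4747, -0.0361, 0.0085]
tcp_rot: [0.069, 1.569, -0.067]
wrist_force: [0.0, 0.2, 0.6]
width: 0.0595
```

```bash
python3 - <<'E'
from h import *
im,d,P,c=shot("top","top2")
cv2.imwrite("pics/t2.png",cv2.resize(im[110:350,200:440],(600,600)))
im,d,P,c=shot("wrist","wrist2")
to(r2w(-136,18,8),85);print(state()["wrist_force"])
E
```

```text
t 3.73 tcp [475.2 -36.    8.6] rest [-146.4   17.4    8.6] tooly yaw 85.0 down [ 0.002  0.001 -1.   ] q6 -1.91 | shift [ 0.6  0.6 10.4] turn rad -0.0
[ 0.04922886 -0.01900547  0.42279042]
```

View pics/wrist2.png

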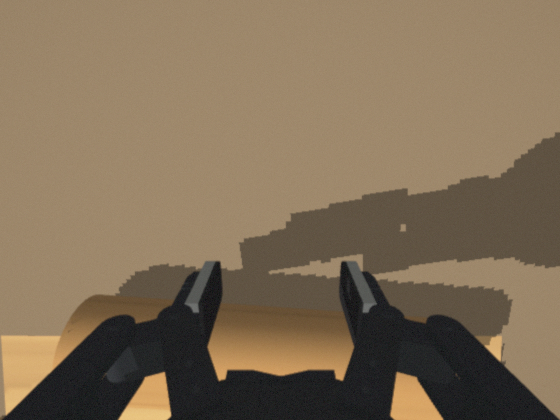

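View pics/t2.png

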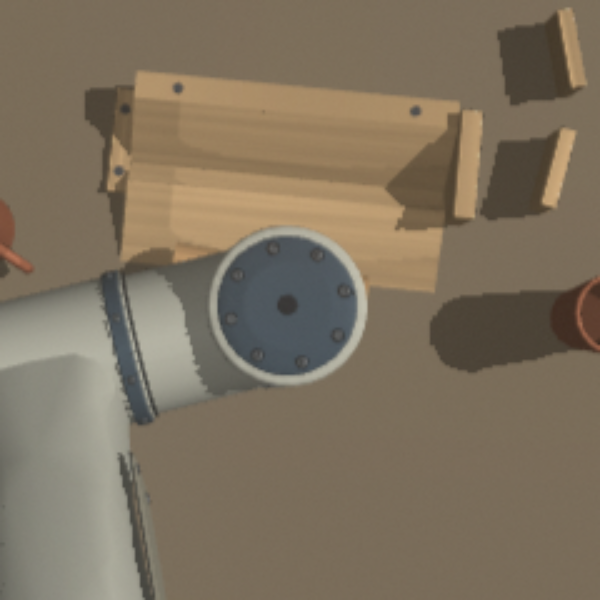

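The roller (wrist view, 55–505 px wide) is nearly parallel to the jaws and sits at the foot of the ramp. Now I'll push it up.

>>> {"fn": "apply_moves", "kwargs": {"rows": [[0.4, [0, 0, 7], 0], [0.4, [-1, 0, 14], 0], [0.4, [-2, 0, 21], 0], [0.4, [-4, 0, 28], 0], [0.4, [-6, 0, 35], 0], [0.4, [-8, 0, 42], 0], [0.4, [-9, 0, 49], 0], [0.4, [-11, 0, 56], 0], [0.4, [-13, 0, 62], 0], [0.4, [-14, 0, 67], 0]]}}

```text
t: 4.57
ee_pos: [0.5429, -0.0419, 0.0231]
tcp_rot: [0.07, 1.567, -0.068]
wrist_force: [-2.6, -0.5, 1.5]
width: 0.0599
```

```bash
python3 - <<'E'
from h import *
im,d,P,c=shot("scene","scene3")
cv2.imwrite("pics/s3.png",cv2.resize(im[80:300,150:450],(800,586)))
im,d,P,c=shot("wrist","wrist3")
to(r2w(-56,18,27),85);print(state()["wrist_force"])
E
```

```text
t 4.67 tcp [543.4 -41.8  23. ] rest [-78.   17.6  23. ] tooly yaw 85.0 down [ 0.003  0.001 -1.   ] q6 -1.87 | shift [-3.9  0.4 22.1] turn rad -0.0
[-0.5437703  -0.61341761 -0.23515426]
```

View pics/wrist3.png

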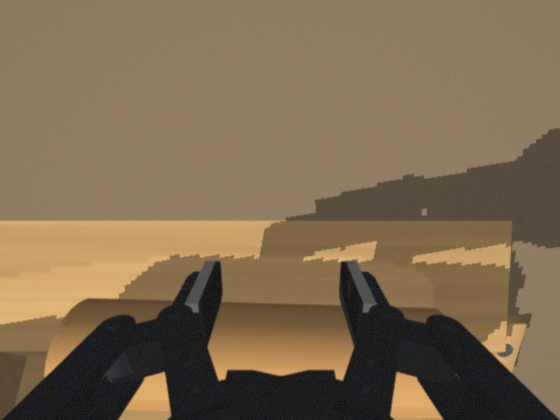

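View pics/s3.png

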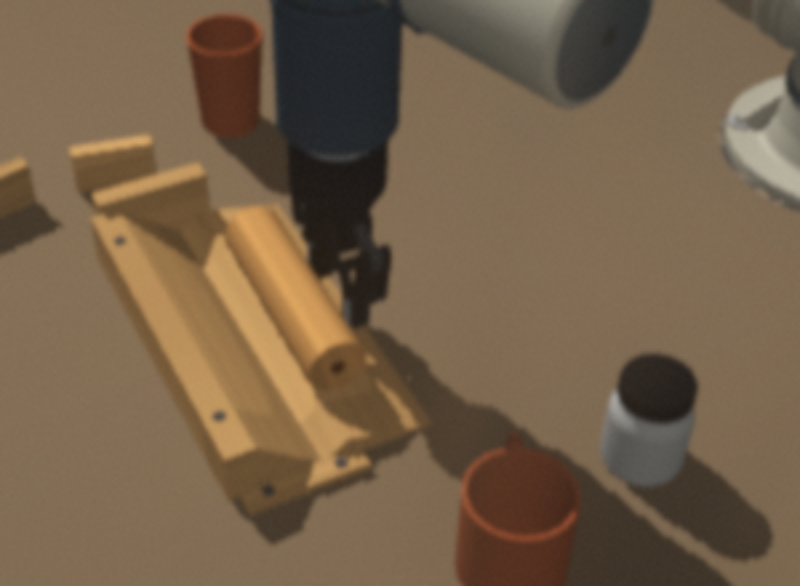

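The roller lies parallel on the ramp against both fingers. Next, over the crest, slowly.

>>> {"fn": "apply_moves", "kwargs": {"rows": [[0.4, [-1, 0, 5], 0], [0.4, [-2, 0, 10], 0], [0.4, [-3, 0, 14], 0], [0.4, [-4, 0, 18], 0], [0.4, [-5, 0, 22], 0], [0.4, [-5, 0, 26], 0], [0.4, [-4, 0, 29], 0], [0.4, [-3, 0, 32], 0], [0.4, [-3, 0, 33], 0], [0.4, [-3, 0, 33], 0]]}}

```text
t: 5.5
ee_pos: [0.5764, -0.0447, 0.0258]
tcp_rot: [0.07, 1.567, -0.068]
wrist_force: [-0.0, -0.3, -1.1]
width: 0.0595
```

```bash
python3 - <<'E'
from h import *
im,d,P,c=shot("scene","scene4")
cv2.imwrite("pics/s4.png",cv2.resize(im[80:300,150:450],(800,586)))
im,d,P,c=shot("wrist","wrist4")
to(r2w(-56,18,27),85);print(state()["wrist_force"])
E
```

```text
t 5.6 tcp [576.1 -44.7  26. ] rest [-45.2  17.5  26. ] tooly yaw 85.0 down [ 0.003  0.001 -1.   ] q6 -1.85 | shift [ -1.    0.5 -10.8] turn rad -0.0
[ 0.00922842  0.10350239 -0.2307797 ]
```

View pics/s4.png

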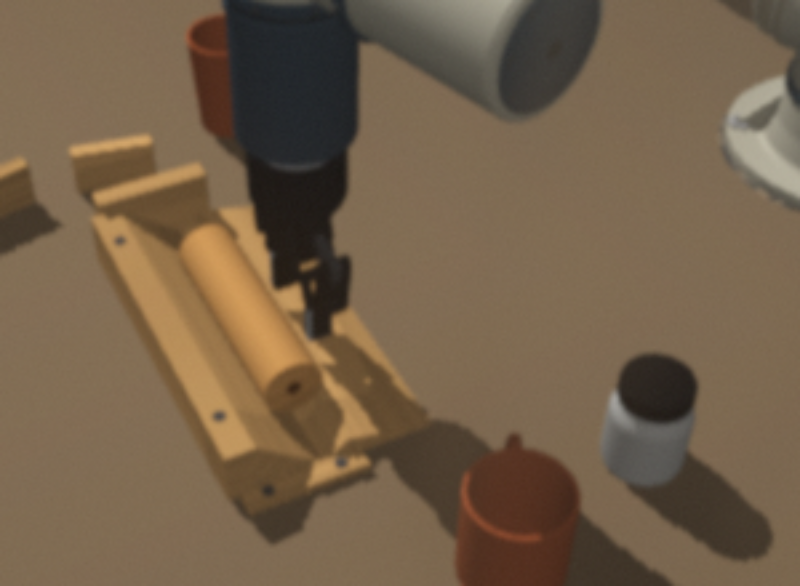

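The roller is seated in the groove, with its near end at (293,388). I'll back off, rise, shut the fingers and measure.

>>> {"fn": "apply_moves", "kwargs": {"rows": [[0.4, [0, 0, -8], 0], [0.4, [-15, 0, -14], 0], [0.4, [-50, 0, -14], 0], [0.4, [-85, 10, -14], 0], [-1, [-105, 40, 0], 0], [-1, [-110, 75, 20], 0], [-1, [-110, 105, 40], 0], [-1, [-110, 125, 45], 0], [-1, [-110, 135, 45], 0], [-1, [-110, 135, 45], 0]]}}

```text
t: 6.43
ee_pos: [0.6318, 0.0877, 0.1356]
tcp_rot: [0.068, 1.568, -0.066]
wrist_force: [-0.3, -0.9, 0.5]
width: -0.0001
```

```bash
python3 - <<'E'
from h import *
im,d,P,c=shot("scene","scene5")
cv2.imwrite("pics/s5.png",cv2.resize(im[80:300,150:450],(800,586)))
im,d,P2,c=shot("top","top5")
for P in (P,P2):
    q=P.reshape(-1,3)*1000;x=(q[:,:2]-O)@EX;y=(q[:,:2]-O)@EY
    m=(abs(x)<14)&(abs(y)<160)&(q[:,2]>52)&(q[:,2]<66)
    print(m.sum(),"y",np.percentile(y[m],[0,2,50,98,100]).round(1),"z",np.percentile(q[m,2],[50,95]))
    for lo,hi in((-50,0),(0,50),(50,110)):
        k=m&(y>lo)&(y<hi);print(lo,np.mean(x[k]).round(1),np.mean(q[k,2]).round(1))
to(r2w(0,150,120),85);print(state()["width"])
E
```

```text
925 y [-159.6 -154.9   11.8   98.1  100.4] z [59.89052796 63.07152615]
-50 0.8 59.8
0 1.0 59.5
50 0.6 59.3
1025 y [-159.7 -156.1    1.4   93.4   97.4] z [59.26805308 63.16365871]
-50 -0.7 59.4
0 -0.4 59.3
50 -0.5 59.5
t 6.53 tcp [631.5  85.5 136.2] rest [ -1.3 152.  136.2] tooly yaw 85.0 down [ 0.002  0.001 -1.   ] q6 -2.04 | shift [16.2 -2.1  1.3] turn rad 0.0
-0.000408907132131857
```

View pics/s5.png

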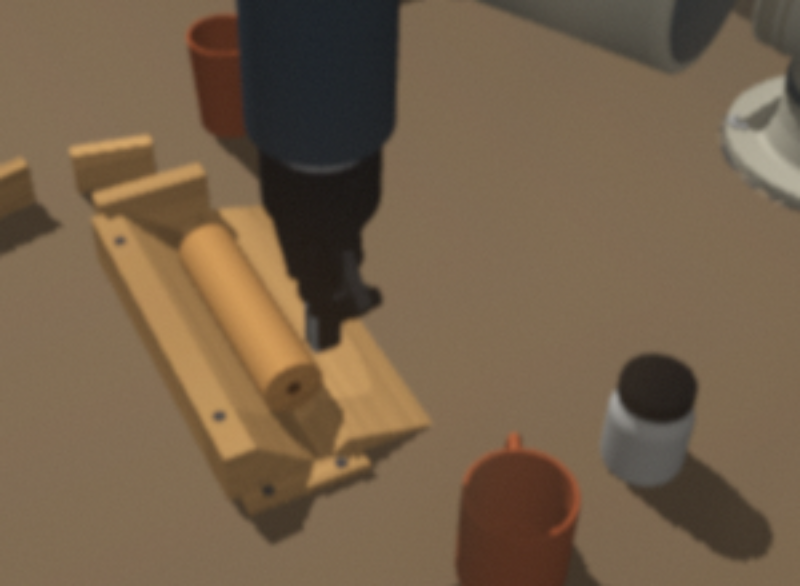

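View pics/top5.png

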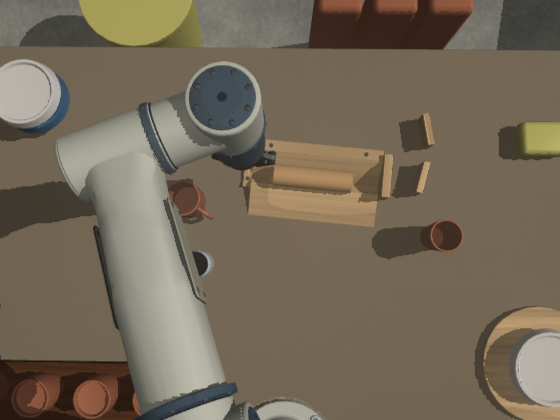

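Roller seated: its centre is at x≈0 and top at 60 mm, and its near end is at y≈98 mm along the groove, so it needs about 58 mm of endways travel. I'll lower the shut fingers into the groove behind that end.

>>> {"fn": "apply_moves", "kwargs": {"rows": [[-1, [20, -8, 1], 0], [-1, [50, -14, 1], 0], [-1, [80, -14, 1], 0], [-1, [100, -14, 1], 0], [-1, [107, -14, 1], 0], [-1, [107, -14, 1], 0], [-1, [107, -17, 1], 0], [-1, [107, -20, 1], 0], [-1, [107, -25, 1], 0], [-1, [107, -30, 1], 0]]}}

```text
t: 7.37
ee_pos: [0.631, 0.0553, 0.0307]
tcp_rot: [0.069, 1.565, -0.067]
wrist_force: [0.8, -0.8, 0.0]
width: 0.0001
```

```bash
python3 - <<'E'
from h import *
im,d,P,c=shot("scene","scene6")
cv2.imwrite("pics/s6.png",cv2.resize(im[80:300,150:450],(800,586)))
to(r2w(0,54.5,28),85);print(state()["wrist_force"])
E
```

```text
t 7.42 tcp [630.6  54.3  30.3] rest [  0.4 120.9  30.3] tooly yaw 85.0 down [ 0.004  0.001 -1.   ] q6 -1.99 | shift [  2.2 -66.4  -0.4] turn rad -0.0
[-1.22782951 -0.16362301  0.57751002]
```

View pics/s6.png

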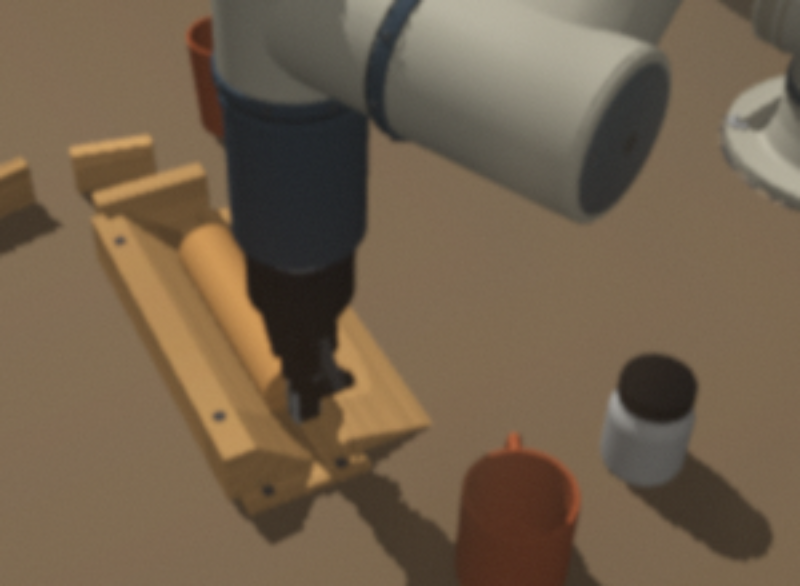

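The finger is in the groove at (305,400), just behind the roller's end. Pushing along the groove now.

>>> {"fn": "apply_moves", "kwargs": {"rows": [[-1, [1, -5, 0], 0], [-1, [1, -10, 0], 0], [-1, [1, -16, 0], 0], [-1, [1, -22, 0], 0], [-1, [1, -28, 0], 0], [-1, [1, -34, 0], 0], [-1, [1, -39, 0], 0], [-1, [1, -44, 0], 0], [-1, [1, -48, 0], 0], [-1, [1, -51, 0], 0]]}}

```text
t: 8.25
ee_pos: [0.6261, 0.0031, 0.0293]
tcp_rot: [0.07, 1.566, -0.068]
wrist_force: [0.4, 2.7, 2.2]
width: 0.0002
```

```bash
cat > m.py <<'E'
from h import *
import sys
t=sys.argv[1]
im,d,P,c=shot("scene","scene"+t)
cv2.imwrite(f"pics/s{t}.png",cv2.resize(im[120:280,170:370],(800,600),interpolation=cv2.INTER_CUBIC))
im,d,P2,c=shot("top","top"+t)
cv2.imwrite(f"pics/t{t}.png",cv2.resize(im[130:230,230:410],(800,444),interpolation=cv2.INTER_CUBIC))
for P in (P,P2):
    q=P.reshape(-1,3)*1000;x=(q[:,:2]-O)@EX;y=(q[:,:2]-O)@EY
    m=(abs(x)<10)&(y>-149)&(y<120)&(q[:,2]>50)&(q[:,2]<66)
    print(m.sum(),"pin top y",np.percentile(y[m],[0,1,99,100]).round(1))
    m=(abs(x)<40)&(y<-120)&(y>-180)&(q[:,2]>55)&(q[:,2]<66);print("hi pts near stop y",np.percentile(y[m],[1,99]).round(1))
to(r2w(0,54.5,29),85);s=state();print(s["wrist_force"].round(2),s["width"])
E
python3 m.py 7
```

```text
436 pin top y [-148.8 -148.1   84.8   85.2]
hi pts near stop y [-168.8 -120.3]
533 pin top y [-124.9 -123.5   33.    40.4]
hi pts near stop y [-168.8 -120.4]
t 8.35 tcp [625.8   2.8  29.1] rest [ 0.2 69.1 29.1] tooly yaw 85.0 down [ 0.003  0.    -1.   ] q6 -1.91 | shift [  0.1 -14.6  -0.1] turn rad -0.001
[0.5  0.21 0.31] -0.00020244178062142572
```

View pics/s7.png

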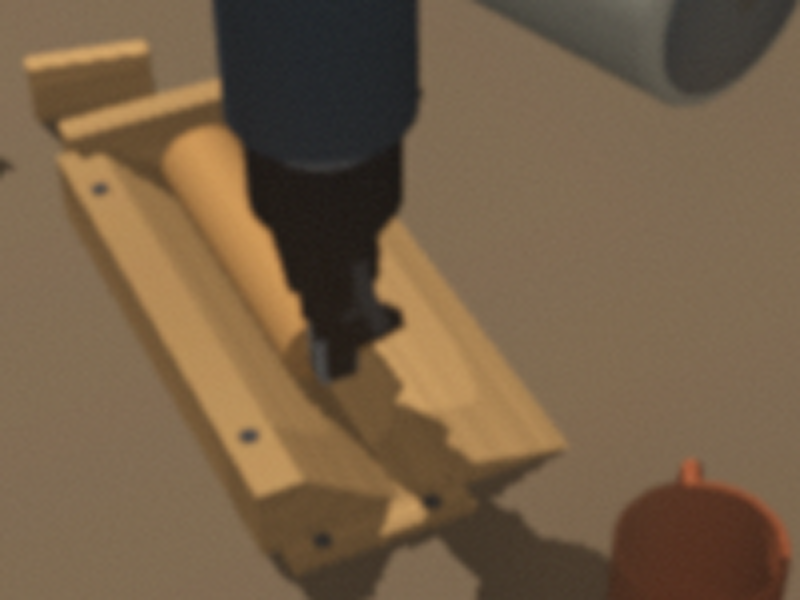

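View pics/t7.png

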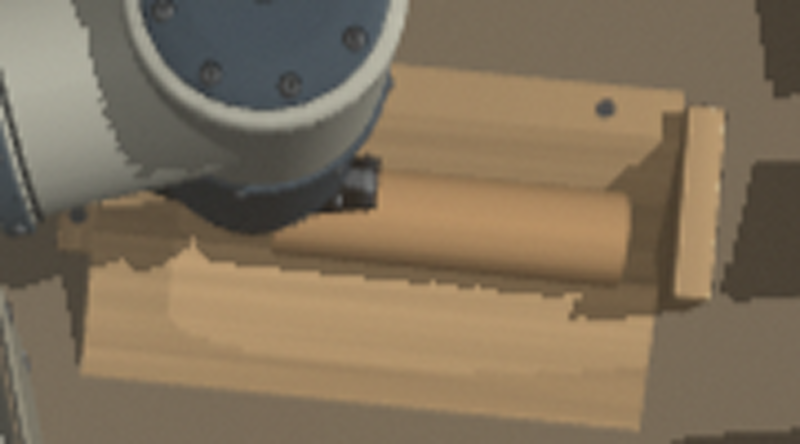

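The roller's leading end is at y≈-124, so about 25 mm from the stop. I'll push 22 mm more, then creep.

>>> {"fn": "apply_moves", "kwargs": {"rows": [[-1, [0, -4, 0], 0], [-1, [0, -8, 0], 0], [-1, [0, -12, 0], 0], [-1, [0, -15, 0], 0], [-1, [0, -18, 0], 0], [-1, [0, -20, 0], 0], [-1, [0, -21, 0], 0], [-1, [0, -22, 0], 0]]}}

```text
t: 9.02
ee_pos: [0.6238, -0.0193, 0.029]
tcp_rot: [0.07, 1.567, -0.069]
wrist_force: [0.8, 1.2, 0.2]
width: -0.0001
```

>>> {"fn": "apply_moves", "kwargs": {"rows": [[-1, [0, -0.5, 0], 0], [-1, [0, -1, 0], 0], [-1, [0, -1.5, 0], 0], [-1, [0, -2, 0], 0]]}}

```text
t: 9.35
ee_pos: [0.6236, -0.0212, 0.029]
tcp_rot: [0.07, 1.567, -0.069]
wrist_force: [-0.7, 1.5, 0.7]
width: -0.0002
```

```bash
python3 m.py 8
```

```text
399 pin top y [-148.8 -147.3   60.8   61.7]
hi pts near stop y [-168.6 -120.8]
527 pin top y [-148.6 -147.2    3.6   10.7]
hi pts near stop y [-168.8 -121.2]
t 9.45 tcp [623.5 -21.3  28.9] rest [ 0.  45.  28.9] tooly yaw 84.9 down [ 0.003  0.    -1.   ] q6 -1.88 | shift [-0.   9.5 -0. ] turn rad -0.001
[0.07 1.17 0.78] 0.00018204006051791838
```

View pics/t8.png

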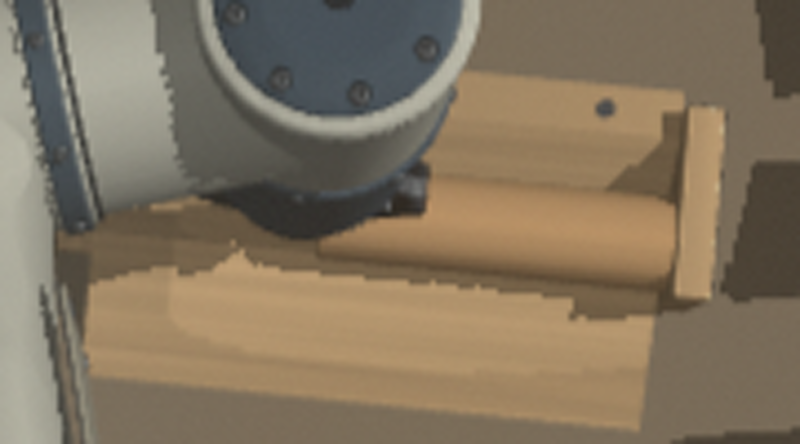

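Nearly touching at (678,240): the gap is about 1–2 mm and there's no stop force yet. I'll creep on while watching the force.

>>> {"fn": "apply_moves", "kwargs": {"rows": [[-1, [0, -0.5, 0], 0], [-1, [0, -1, 0], 0], [-1, [0, -1.5, 0], 0], [-1, [0, -1.5, 0], 0]]}}

```text
t: 9.78
ee_pos: [0.6235, -0.0224, 0.029]
tcp_rot: [0.07, 1.566, -0.068]
wrist_force: [-0.2, 4.7, 0.7]
width: -0.0002
```

>>> {"fn": "apply_moves", "kwargs": {"rows": [[-1, [0, -0.5, 0], 0], [-1, [0, -1, 0], 0], [-1, [0, -1.5, 0], 0], [-1, [0, -1.5, 0], 0]]}}

```text
t: 10.12
ee_pos: [0.6235, -0.0224, 0.029]
tcp_rot: [0.072, 1.566, -0.067]
wrist_force: [-0.9, 7.7, 1.0]
width: -0.0002
```

```bash
python3 -c "
from h import *
to(r2w(0,42,29),85);s=state();print(s['wrist_force'].round(2))"
```

```text
t 10.12 tcp [623.5 -22.4  29. ] rest [ 0.1 43.8 29. ] tooly yaw 84.9 down [ 0.004  0.003 -1.   ] q6 -1.87 | shift [-0.  -1.8 -0.1] turn rad -0.001
[-0.91  7.73  0.98]
```

Contact: the tool stopped advancing and the force rose to 7.7 N. Now I'll back off along the groove and rise clear.

>>> {"fn": "apply_moves", "kwargs": {"rows": [[-1, [0, 2, 0], 0], [-1, [0, 8, 0], 0], [-1, [0, 18, 0], 0], [-1, [0, 30, 0], 0], [-1, [-15, 35, 0], 0], [-1, [-45, 40, 0], 0], [-1, [-80, 60, -10], 0], [-1, [-110, 80, -30], 0], [-1, [-140, 95, -50], 0], [-1, [-150, 100, -60], 0]]}}

```text
t: 10.95
ee_pos: [0.5726, 0.0848, 0.1845]
tcp_rot: [0.071, 1.558, -0.063]
wrist_force: [1.0, -0.2, 0.6]
width: -0.0002
```

>>> {"fn": "apply_moves", "kwargs": {"rows": [[-1, [0, 0, -30], 0], [-1, [-10, 0, -65], 0], [-1, [-20, 0, -100], 0], [-1, [-20, 0, -130], 0], [-1, [-20, 0, -150], 0], [-1, [-20, 0, -150], 0], [-1, [-20, 0, -150], 0]]}}

```text
t: 11.53
ee_pos: [0.4224, 0.098, 0.2034]
tcp_rot: [0.07, 1.557, -0.061]
wrist_force: [0.8, -0.9, 0.4]
width: -0.0
```

```bash
python3 m.py 9; python3 - <<'E'
from h import *
D=np.load("top9.npz");P=D["P"]*1000;z=P[...,2]
q=P.reshape(-1,3);x=(q[:,:2]-O)@EX;y=(q[:,:2]-O)@EY
for a,b in((-140,-90),(-90,-40),(-40,10),(10,40)):
    m=(abs(x)<15)&(y>a)&(y<b)&(q[:,2]>50)&(q[:,2]<66);print(a,x[m].mean().round(1),np.percentile(q[m,2],90).round(1))
for nm,(u0,u1,v0,v1,lo) in dict(mug=(160,215,175,225,70),jar=(175,217,248,282,70),tumbler=(420,470,215,255,85)).items():
    m=np.zeros(z.shape,bool);m[v0:v1,u0:u1]=1;m&=(z>lo)&(z<110)
    if m.any(): print(nm,m.sum(),np.round(cv2.minAreaRect(P[m][:,:2].astype(np.float32))[0],1))
E
```

```text
551 pin top y [-148.3 -146.3   31.8   34. ]
hi pts near stop y [-168.3 -121.1]
685 pin top y [-148.8 -146.8   28.4   30.3]
hi pts near stop y [-168.9 -121.1]
t 11.63 tcp [423.4  97.9 202.9] rest [-209.8  146.2  202.9] tooly yaw 85.1 down [ 0.012  0.005 -1.   ] q6 -2.25 | shift [175.7 -93.1 207.5] turn rad 0.002
[-0.81 -0.32  0.45] 2.2141281970119356e-05
-140 -0.8 62.3
-90 -0.6 62.1
-40 -0.6 62.1
10 -0.5 62.2
mug 318 [566.  226.5]
tumbler 323 [ 488.5 -344.7]
```

View pics/t9.png

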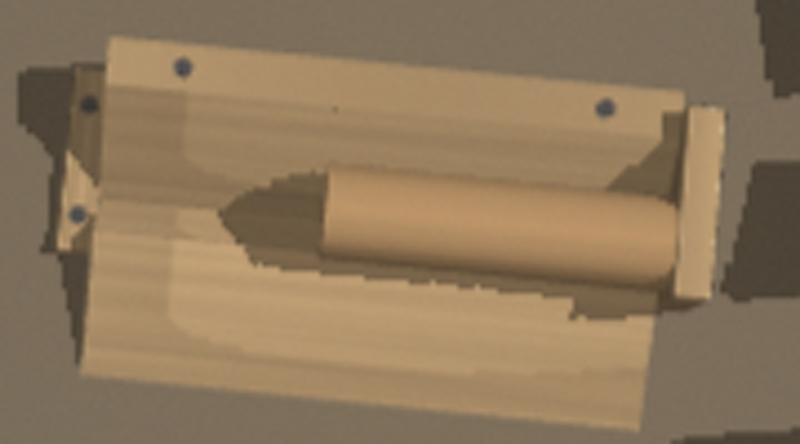

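View pics/scene9.png

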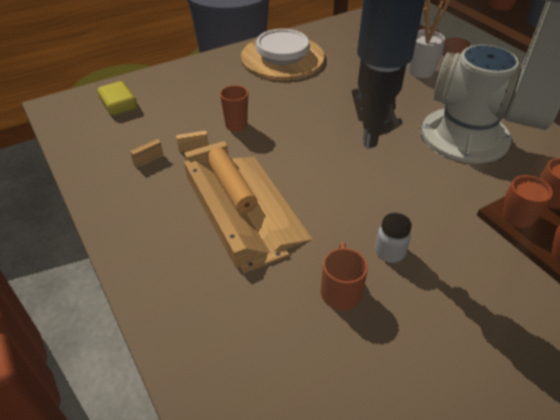

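View pics/top9.png

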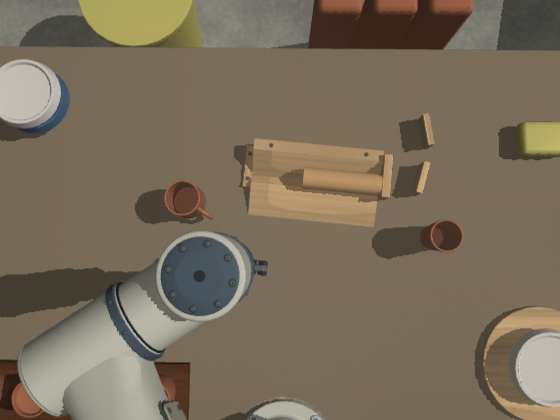

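```bash
python3 - <<'E'
from h import *
a=np.load("scene0.npz")["im"].astype(int);b=np.load("scene9.npz")["im"].astype(int)
for n,(u0,u1,v0,v1) in dict(mug=(318,370,240,310),jar=(374,414,212,262),tumbler=(218,252,84,132)).items():
    A=cv2.cvtColor(a[v0:v1,u0:u1].astype(np.uint8),6).astype(np.float32);B=cv2.cvtColor(b[v0:v1,u0:u1].astype(np.uint8),6).astype(np.float32)
    print(n,"shift px",np.round(cv2.phaseCorrelate(A,B),3),"mean diff",abs(A-B).mean().round(2))
im,d,P,c=shot("top","top10")
q=np.load("top9.npz")["P"];print("pin change mm",np.median(abs(P-q)[170:195,305:378])*1000)
cv2.imwrite("pics/stop10.png",cv2.resize(im[145:205,340:420],(800,600),interpolation=cv2.INTER_CUBIC))
print(state()["t"])
E
```

```text
Traceback (most recent call last):
ValueError: setting an array element with a sequence. The requested array has an inhomogeneous shape after 1 dimensions. The detected shape was (2,) + inhomogeneous part.
```

```bash
python3 - <<'E'
from h import *
a=np.load("scene0.npz")["im"];b=np.load("scene9.npz")["im"]
for n,(u0,u1,v0,v1) in dict(mug=(318,370,240,310),jar=(374,414,212,262),tumbler=(218,252,84,132)).items():
    A=cv2.cvtColor(a[v0:v1,u0:u1],6).astype(np.float32);B=cv2.cvtColor(b[v0:v1,u0:u1],6).astype(np.float32)
    print(n,"shift px",cv2.phaseCorrelate(A,B),"mean diff",abs(A-B).mean())
im,d,P,c=shot("top","top10")
q=np.load("top9.npz")["P"];print("pin change mm",np.median(abs(P-q)[170:195,305:378])*1000)
cv2.imwrite("pics/stop10.png",cv2.resize(im[145:205,340:420],(800,600),interpolation=cv2.INTER_CUBIC))
print(state()["t"])
E
```

```text
mug shift px ((-0.031898331213596975, 0.00795869082620726), 0.946504823219629) mean diff 1.6252748
jar shift px ((-0.029776919456626416, 0.07772877050469873), 1.0124918127059936) mean diff 1.7075
tumbler shift px ((-0.0005031286083401199, -0.08506646006116014), 0.992862837182151) mean diff 1.5612745
pin change mm 0.40255460278926236
11.6833
```

View pics/stop10.png

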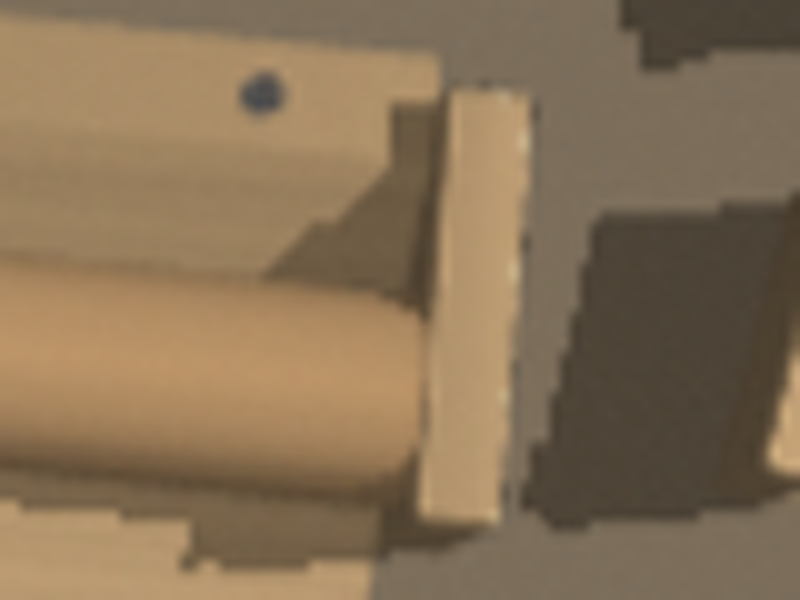

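The roller's end meets the stop's face at (425,370) with no visible gap. The mug, jar and tumbler haven't moved. Handing in.

```bash
python3 -c "
from rig import *
print(job_done())"
```

```text
the job is handed in; nothing more can be done
None
```

I rolled the wooden roller up the ramp and into the V-groove with two part-open fingers. Then I pushed it endways with shut fingers until it met the 100 x 20 x 58 mm stop. I never gripped or lifted it, and the job was handed in at about 11.7 s of the 51 s allowed.

- **Contact with the stop:** at the end of the push the tool stopped advancing and the force rose from about 1 N to 7.7 N. The enlarged view shows no gap, and the finger position puts the leading end within about 1 mm of the stop's face.
- **Seating:** the roller's axis lies within 1 mm of the groove line along its whole length. Its top reads 59–62 mm, against an expected 61 mm.
- **Mug, tumbler and jar:** their pictures from before and after match to under 0.1 pixel. The top camera gave a mug centre about 7 mm off the first reading. I put this down to how its handle was outlined, since its place in both camera pictures is unchanged. At the end the arm hid the jar from the top camera, so the jar check comes from the scene camera only.
- **After the push:** the arm was clear of everything, and I saw no roller movement beyond measurement noise. The last two pictures were less than 0.1 s apart, so they do not cover the full second after hand-in.

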